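# Put the cordless screwdriver from its case on the charging cradle

### The job

Lift the grey cordless screwdriver out of its foam case by the finger cut-out and lay it down flat on the bare desk, released. Then take it again near one end, clear of the cheeks of the white charging cradle, and rest it in the sloping saddle: same side up as in the case, bit up the slope, fully down on the saddle floor between the cheeks, with its blunt end against the orange foot stop. Leave the tape roll, the red cutters and the dish where they are.

Things in the scene. Friction and masses are not known exactly. Their poses are not given: they have to be found in the camera images.
- driver: Cordless pen screwdriver: dark grey bar of square section with rounded edges, 140 long x 24 x 24 mm, orange ring near its front; about 0.14 kg. Origin: centre of the bar's underside; x along the bar to the bit, z up (orange key on top). Chuck (18 mm dia) and bit (6 mm) stick out 32 mm beyond the front face, so it reaches from x = -70 to +102 mm.
- case: Open storage case, fixed: black tray with grey foam, 200 (x) x 100 (y) x 36 (z) mm; origin at the centre of its underside. The driver lies in a well 28 mm wide along the middle line, floor 8 mm up, bit to the case's +x, its top 2 mm below the foam and 4 mm below the rim.
- case_notch (a point): Middle of the finger cut-out in the foam, at the height of the well's floor (8 mm above the desk) and at the middle of the driver's bar. The cut-out is 50 mm long along the case's x and 90 mm wide across it; only there is the driver free at its sides.
- saddle: Saddle of the white charging cradle, fixed. Origin: centre of its floor between the cheeks, about 105 mm above its foot; x points up the slope (25 deg above level), z square to the floor. Two cheeks 28 mm apart inside run from x = -28 to +28 mm, 27 mm high, lips flaring out above them to 37 mm high, 52 mm across. A driver that is home has its origin at (-5, 0, 0) mm here, axes parallel.
- saddle_stop (a point): Foot of the face of the orange foot stop at the saddle's lower end (saddle x = -75 mm); the stop is 14 mm wide, 18 mm high. A spine 14 mm wide carries the floor from here up to saddle x = +38 mm.
- cradle_foot (a point): Centre of the underside of the cradle's foot, 105 mm below the saddle's origin; the foot is 110 (along the saddle) x 86 x 14 mm, the post 30 x 18 mm. It stands on the grey desk (y below -0.04), whose top is 6 mm higher than the pale desk (z = 0) that carries the case.
- kapton_roll: Loose bystander: roll of amber tape, 60 mm across, 12 high, lying flat; origin at the centre of its underside.
- cutters: Loose bystander: side cutters with red grips, 53 x 108 x 11 mm, lying flat; origin at the centre of the underside.
- dish: Loose bystander: small cream dish, 60 mm across, 23 high; origin at the centre of its underside.

How it is judged (in metres and radians):
On the way:
1. the driver lies flat on the bare desk, out of the case, at rest and let go (horizontal distance between driver and case above 0.05 m and height (world z) of driver below 0.012 m and angle between driver's own x axis and vertical between 1.5 and 1.64 rad and linear speed of driver below 0.02 m/s and contact force between driver and the fingers below 0.1 N), for 0.2 s.
At the end, for the whole second after the job is handed in: The driver rests, let go, in the saddle with its bit up the slope: within 5 mm sideways, within 3 mm of the saddle floor, parallel to the saddle within 0.12 rad, right way up, and its blunt end no more than 6 mm from the foot stop (x of driver in the frame of saddle between -0.009 and 0.001 m and y of driver in the frame of saddle between -0.005 and 0.005 m and z of driver in the frame of saddle between -0.003 and 0.003 m and angle between the x axis of driver and the x axis of saddle, either way round below 0.12 rad and angle between driver's own x axis and vertical below 1.4 rad and angle between the z axis of driver and the z axis of saddle, either way round below 0.12 rad and angle between driver's own z axis and vertical below 1 rad and linear speed of driver below 0.01 m/s); the robot touches nothing.
It fails at once if a loose bystander (tape roll, cutters, dish) is moved by more than 20 mm (distance of any of kapton_roll, cutters, dish from where it was at the start of the episode above 0.02 m).
It also fails if it takes over 56 s, if anything falls off the work surface, if the arm or the gripper's body presses on something with over 40 N, if the wrist force passes 120 N, or if a joint passes its speed limit or range.

### The arm

A 6-joint arm with a two-finger parallel gripper is mounted at the origin on a cart in front of the work surface, level with it; the furniture and walls round the work are solid. World frame = base frame: x ahead of the robot, y to its left, z up, the work surface at z = 0. Lengths are in mm, angles in rad, forces in N, time in s.
With the tool pointing down it reaches from about 350 to 775 mm from the base axis. Payload 7.3 kg.
Tool frame: the origin (TCP) lies at the very end of the fingers, on their centre line; the grasp point (between the pads) lies 19 mm behind it; z points along the fingers, y is the line along which they close (so a half turn about z gives the same grasp; the last joint's range is limited). The gripper opens to 92 mm and grips with 3 to 60 N. Pads are 19 mm wide; open, the fingers measure 130 mm over their backs; the gripper's body (75 mm by 190 mm) begins 47 mm behind the grasp point.
Start: joints at [1.109, 0.342, 1.524, -0, 1.275, -0.146], TCP at [163.038, 499.062, 226.741] pointing down, gripper open.
Joint ranges: [-2.53, 2.53], [-0.77, 2.02], [0.04, 2.7], [-1, 4.14], [0.28, 2.66], [-3.11, 3.11]. Speed limits (rad/s): [2.57, 2.57, 3.14, 3.14, 3.14, 3.14].

### API

Orientations are given as [roll, pitch, yaw] about the fixed x, y, z axes, in that order (R = Rz(yaw) Ry(pitch) Rx(roll)).
In Python, from plant import get_obs, optics, ticket, finder gives the robot as it stands.
- The arm moves only by the tool send_rows, never from a script. Its arguments are lists of equal length, an entry for each row: "offset": the shift along the tool's x, y, z scaled (see below), a list of three; "delta_rot": the turn, a rotation vector about the tool's x, y, z scaled (see below), a list of three. In form: {"offset": [[dx, dy, dz], ...], "delta_rot": [[rx, ry, rz], ...]}. A call has 1 to 8 rows; each row is the pose to reach, as a shift and turn from the pose commanded when the call began, along the tool's axes at that moment, turning the shorter way round; what a row does not reach only later rows make up. The controller multiplies each number of a shift by 120 mm and each number of a turn by 360 degrees. A row lasts 1/8 s, in which the tool goes at most 62.5 mm and 10.7 degrees, less where a joint would pass 70% of its speed; a pose out of reach is approached as far as the arm can. A call with a number of a shift or a turn outside -1 to 1 is refused whole. A call with a gripper value outside its range is refused whole. "grip" is the opening, from 0 (shut) to 1 (fully open), set as the call begins (left out, the last holds). The fingers move at their own pace and stop on an object; the grip force is fixed at half the most. Time passes only in rows, so rows that repeat a pose let the fingers close. It gives the time, the measured TCP pose, the force, the opening and the grip force at its end, in the units of the state.
- get_obs(): the state, without advancing time (a new reading comes with each control period).
- optics.capture(name): name is "scene" or "top" or "wrist"; returns the picture (420x560x3 uint8, red, green, blue); there is no depth.
- optics.get_calibration(name): a dict with "fx", "fy", "cx", "cy" (pixels), "world_from_camera" (4x4, takes a point from camera to world coordinates). Camera axes: x right, y down, z forward; pixel columns grow to the right and rows downward; lengths in mm; the calibration is good to about 2 mm. A picture is of the moment at which its call begins: read the wrist's pose just before it. get_calibration takes no time and is no camera call; for the wrist camera it gives the pose at the moment of the call.
- ticket.close_job(): hands the job in; it is judged then, once.
Trained networks look in the newest picture that a camera, given by its name, has taken for a name from the list of things; names that differ only in an ending like _2 or _b are one class to them, and where a whole thing is asked for, a point or a joint stands for the part that bears it (a point fixed in the world has none). Each returns a list of dicts, best first, with "confidence" (0 to 1); they miss things now and then, are a little off and sometimes report something else, mostly with a low value. They report only what shows in the picture. A call takes as long as a camera call.
- finder.boxes_of(target, camera): "box" ([left, top, right, bottom] in pixels, round what is visible of it).
- finder.silhouettes(target, camera): "region" (420x560 bool, what is visible of it) and "box" ([left, top, right, bottom] in pixels, round what is visible of it).
- finder.pinpoint(target, camera): "uv" ([column, row] in pixels: a listed point, or the origin of a listed thing).
The state is a dict: "time": time; "joint_positions": joint angles; "dq": joint speeds; "tau": joint torques, N m; "tool_pos": TCP position; "tcp_rot": TCP orientation; "contact_force": force on the tool from outside, world axes, zero at the start; "moment": the same for the moment, N m; "grip_width": finger opening in mm; "finger_force": force on a finger pad.
Only numpy, scipy, OpenCV 4.12 (cv2) and the standard library are available. Lean on these libraries where they do the work, as an engineer would, in place of code of your own. Each camera call takes 0.05 s, during which the arm holds its last target. There are 200 camera calls.

## Working session

There is one attempt and no reset: what is moved stays moved. The work goes in short steps, Python scripts to look and compute and a tool call to move; the robot and the scene stay as the last step left them, time stands still between calls to the robot, and variables do not carry over. Pictures are saved under pics/ and viewed, at most 10 in all, crops included, and the job is handed in when it is done.

Besides the shell and the picture viewer there is one more tool, called after "Request:" as name(argument=value, ...) on one line, values as JSON. send_rows: Moves the arm, as the interface text tells. Its arguments: {"type":"object","properties":{"offset":{"type":"array"},"delta_rot":{"type":"array"},"grip":{"type":"number"}},"required":["offset","delta_rot"]}

```bash
mkdir -p pics
cat > h.py <<'E'
import numpy as np, cv2
from scipy.spatial.transform import Rotation as R
from plant import get_obs, optics, ticket, finder
def ray(cam,uv):
    c=optics.get_calibration(cam); M=np.array(c["world_from_camera"])
    d=M[:3,:3]@np.array([(uv[0]-c["cx"])/c["fx"],(uv[1]-c["cy"])/c["fy"],1]); return M[:3,3],d
def onz(cam,uv,z):
    o,d=ray(cam,uv); return o+d*(z-o[2])/d[2]
def proj(cam,p):
    c=optics.get_calibration(cam); M=np.linalg.inv(np.array(c["world_from_camera"])); q=M[:3,:3]@np.array(p)+M[:3,3]
    return np.array([c["fx"]*q[0]/q[2]+c["cx"],c["fy"]*q[1]/q[2]+c["cy"]])
def snap(cam,name):
    im=optics.capture(cam); cv2.imwrite("pics/"+name+".png",im[:,:,::-1]); return im
def tri(r1,r2):
    (a,d),(b,e)=r1,r2; s=np.linalg.lstsq(np.c_[d,-e],b-a,rcond=None)[0]; p=a+s[0]*d;q=b+s[1]*e
    return (p+q)/2,np.linalg.norm(p-q)
def tool():
    o=get_obs(); return np.array(o["tool_pos"]),R.from_euler("xyz",o["tcp_rot"])
def move(p,Rt):
    "print offset/delta_rot for a target from the present pose"
    t,r=tool(); print("off",np.round(r.inv().apply(np.array(p)-t)/120,4),"rot",np.round((r.inv()*Rt).as_rotvec()/(2*np.pi),4))
E
python3 - <<'E'
from h import *
o=get_obs(); print({k:np.round(v,3) for k,v in o.items()})
ims=[snap(c,c+"0") for c in ("top","scene")]
cv2.imwrite("pics/both.png",cv2.resize(np.vstack(ims)[:,:,::-1],(448,600)) if 0 else cv2.resize(np.hstack(ims)[:,:,::-1],(800,300)))
for c in ("top","scene"):
    print(c,np.round(optics.get_calibration(c)["world_from_camera"],2).tolist())
    for n in ["driver","case","case_notch","saddle","saddle_stop","cradle_foot","kapton_roll","cutters","dish"]:
        print(n,[(np.round(d["uv"],1).tolist(),round(d["confidence"],2)) for d in finder.pinpoint(n,c)[:2]], [np.round(d["box"]).tolist() for d in finder.boxes_of(n,c)[:1]])
E
```

```text
{'time': np.float64(0.0), 'joint_positions': array([ 1.109,  0.343,  1.525,  0.   ,  1.275, -0.146]), 'dq': array([ 0.   ,  0.001, -0.   , -0.   ,  0.001, -0.001]), 'tau': array([ -0.   , -43.122, -24.423,   0.072,   0.056,  -0.   ]), 'tool_pos': array([162.847, 498.694, 226.049]), 'tcp_rot': array([-3.14 , -0.   ,  2.826]), 'contact_force': array([ 0.372,  0.514, -0.216]), 'moment': array([-0.065,  0.021, -0.008]), 'finger_force': np.float64(0.0), 'grip_width': np.float64(92.0)}
top [[-0.03, -0.98, 0.21, 288.68], [-1.0, 0.03, -0.01, 144.78], [0.0, -0.21, -0.98, 1295.46], [0.0, 0.0, 0.0, 1.0]]
driver [([219.4, 242.3], 0.64)] [[187.0, 237.0, 247.0, 246.0]]
case [([216.8, 241.5], 0.88)] [[181.0, 224.0, 255.0, 260.0]]
case_notch [([223.1, 244.5], 0.63)] [[187.0, 225.0, 252.0, 262.0]]
saddle [([377.9, 219.6], 0.77), ([222.6, 246.1], 0.43)] [[366.0, 210.0, 392.0, 248.0]]
saddle_stop [([367.4, 241.6], 0.56)] [[365.0, 207.0, 390.0, 248.0]]
cradle_foot [([376.6, 218.8], 0.73), ([367.0, 224.0], 0.62)] [[353.0, 206.0, 391.0, 246.0]]
kapton_roll [([257.7, 180.9], 0.74)] [[252.0, 175.0, 274.0, 1
[... 201 characters left out ...]
53, -0.6, 991.52], [0.02, -0.74, -0.67, 1051.74], [0.0, 0.0, 0.0, 1.0]]
driver [([251.7, 218.6], 0.5)] [[253.0, 256.0, 304.0, 300.0]]
case [([281.9, 284.1], 0.97), ([251.2, 219.1], 0.5)] [[238.0, 245.0, 318.0, 319.0]]
case_notch [([283.6, 277.1], 0.81)] [[236.0, 238.0, 322.0, 318.0]]
saddle [([361.9, 147.4], 0.59)] [[352.0, 131.0, 381.0, 174.0]]
saddle_stop [([379.8, 169.6], 0.75)] [[354.0, 133.0, 380.0, 172.0]]
cradle_foot [([357.4, 179.6], 0.63)] [[339.0, 134.0, 384.0, 173.0]]
kapton_roll [([250.5, 217.5], 0.85), ([281.2, 277.7], 0.27)] [[240.0, 211.0, 261.0, 223.0]]
cutters [([296.5, 163.2], 0.68)] [[283.0, 156.0, 310.0, 177.0]]
dish [([190.6, 282.0], 0.57)] [[179.0, 265.0, 204.0, 294.0]]
```

View pics/top0.png

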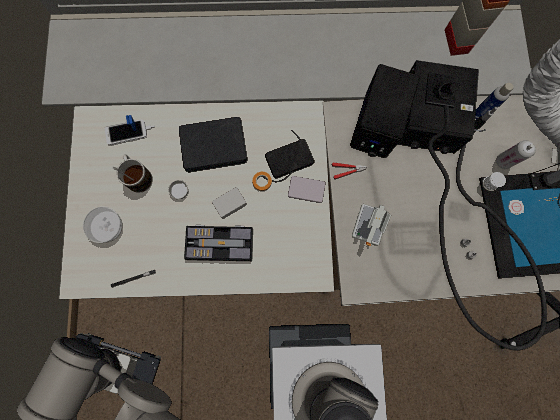

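View pics/scene0.png

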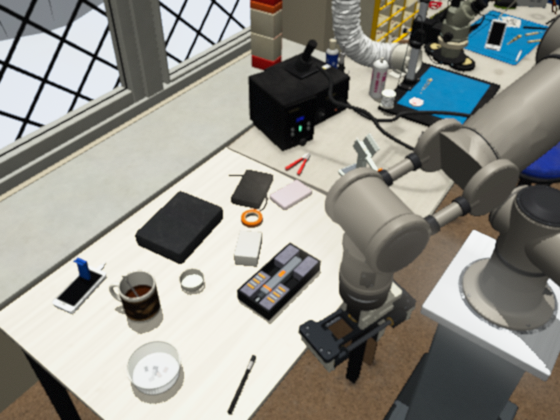

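The top view shows the case at about (218,243), the cradle at about (372,225) with its orange stop near (367,243), the tape at (262,181), the cutters at (350,170) and the dish at (179,190). The scene view agrees, though the arm partly hides the cradle. Next I'll compute coarse positions and aim the wrist camera.

Run:
```python
from h import *
for n,u,v,z in [("case",(217.5,242),(281,282),20),("notch",(223,244.5),(283.6,277),8),("saddle",(377.9,219.6),(361.9,147.4),111),("stop",(367.4,241.6),(379.8,169.6),80),("tape",(262,182),(250.5,217.5),6),("dish",(178,190),(191,281),12),("cut",(350,170),(296.5,164),10)]:
    print(n,np.round(onz("top",u,z)),np.round(onz("scene",v,z)),[np.round(x,1) for x in tri(ray("top",u),ray("scene",v))])
t,r=tool(); W=np.array(optics.get_calibration("wrist")["world_from_camera"]); c=optics.get_calibration("wrist")
print(c["fx"],c["cx"],c["cy"]);print("tool_from_cam",np.round(r.as_matrix().T@W[:3,:3],3).tolist(),np.round(r.inv().apply(W[:3,3]-t),1)); print(r.as_matrix().round(2).tolist())
im=cv2.imread("pics/top0.png"); a=cv2.resize(im[215:270,170:265],None,fx=5,fy=5,interpolation=2); b=cv2.resize(im[200:255,345:400],None,fx=5,fy=5,interpolation=2)
cv2.imwrite("pics/z0.png",np.hstack([a,b]))
```

```text
case [459. 316.  20.] [448. 319.  20.] [array([455.9, 314.7,  12.3]), np.float64(8.9)]
notch [453. 300.   8.] [458. 294.   8.] [array([452.5, 299.8,  16.7]), np.float64(2.3)]
saddle [ 498. -151.  111.] [ 512. -155.  111.] [array([ 501.8, -146.9,  119.5]), np.float64(11.9)]
stop [ 440. -124.   80.] [ 438. -134.   80.] [array([ 436. , -122.8,   88.9]), np.float64(6.0)]
tape [647. 178.   6.] [655. 180.   6.] [array([650.5, 179.5,   6.4]), np.float64(8.5)]
dish [626. 440.  12.] [627. 442.  12.] [array([628.1, 440.7,   9.1]), np.float64(1.9)]
cut [ 677. -101.   10.] [688. -83.  10.] [array([ 689.6, -100.5,   -4.9]), np.float64(17.2)]
291.316232637577 282.1978347463364 207.6236761318515
tool_from_cam [[-0.0, -0.958, -0.287], [1.0, -0.0, 0.0], [-0.0, -0.287, 0.958]] [  77.9    0.3 -159.5]
[[-0.95, 0.31, 0.0], [0.31, 0.95, 0.0], [0.0, 0.0, -1.0]]
```

View pics/z0.png

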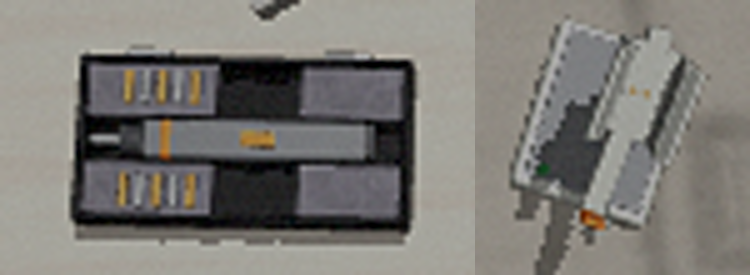

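The bit points to world +y (case yaw about 86°), and the saddle points along about -21°. I'll start by moving toward a point above the case.

Request:
send_rows(offset=[[-1, -0.785, 0.2], [-1, -0.785, 0.2], [-1, -0.785, 0.2], [-1, -0.785, 0.2], [-1, -0.785, 0.2], [-1, -0.785, 0.2], [-1, -0.785, 0.2], [-1, -0.785, 0.2]], delta_rot=[[0, 0, 0.03], [0, 0, 0.06], [0, 0, 0.09], [0, 0, 0.12], [0, 0, 0.15], [0, 0, 0.18], [0, 0, 0.211], [0, 0, 0.211]])

```text
time: 2.9
tool_pos: [247.9, 372.3, 202.8]
tcp_rot: [3.141, -0.0, 1.501]
contact_force: [-0.1, 0.4, -0.3]
grip_width: 91.5
finger_force: 0.0
```

Run:
```python
from h import *
print(tool()[0],get_obs()["tcp_rot"],get_obs()["time"],get_obs()["joint_positions"])
move([453,305,170],R.from_euler("xyz",[np.pi,0,1.5]))
```

```text
[247.8827155  372.25672928 202.80993784] [ 3.14142721e+00 -1.84771730e-04  1.50105480e+00] 2.9 [ 8.11669053e-01  2.23085465e-01  1.76289758e+00 -1.10788139e-05
  1.15536180e+00  8.81415069e-01]
off [-0.44    1.7442  0.2736] rot [ 0.     -0.      0.0002]
```

Request:
send_rows(offset=[[-0.22, 0.5, 0.13], [-0.44, 1.0, 0.27], [-0.44, 1.0, 0.27]], delta_rot=[[0, 0, 0], [0, 0, 0], [0, 0, 0]], grip=0.5)

```text
time: 3.28
tool_pos: [366.0, 309.3, 169.3]
tcp_rot: [-3.141, 0.001, 1.5]
contact_force: [-0.5, 0.0, 0.2]
grip_width: 66.3
finger_force: 0.0
```

Request:
send_rows(offset=[[0, 0.4, 0], [0, 0.74, 0], [0, 0.74, 0], [0, 0.74, 0]], delta_rot=[[0, 0, 0], [0, 0, 0], [0, 0, 0], [0, 0, 0]])

```text
time: 3.78
tool_pos: [451.2, 305.2, 170.2]
tcp_rot: [-3.14, 0.0, 1.502]
contact_force: [-0.5, 0.3, -0.4]
grip_width: 45.9
finger_force: 0.0
```

Run:
```python
from h import *
print(tool(),get_obs()["tcp_rot"],get_obs()["time"])
snap("wrist","w1")
for n,z in [("driver",8),("case",0),("case_notch",8)]:
    for d in finder.pinpoint(n,"wrist")[:2]: print(n,np.round(d["uv"]),round(d["confidence"],2),np.round(onz("wrist",d["uv"],z),1))
for d in finder.silhouettes("driver","wrist")[:1]:
    m=np.array(d["region"]).astype(np.uint8); r=cv2.minAreaRect(cv2.findNonZero(m)); print(r)
    b=cv2.boxPoints(r); print([np.round(onz("wrist",p,32),1).tolist() for p in b])
```

```text
(array([451.15574146, 305.15371426, 170.17783443]), Rotation.from_matrix(array([[ 6.87951534e-02,  9.97629946e-01, -1.31040637e-03],
                            [ 9.97630780e-01, -6.87953986e-02, -1.42977029e-04],
                            [-2.32788095e-04, -1.29746560e-03, -9.99999131e-01]]))) [-3.14029519e+00  2.32788097e-04  1.50194679e+00] 3.775
driver [289. 195.] 0.85 [458.3 301.4   8. ]
case_notch [286. 194.] 0.96 [455.3 302.3   8. ]
((287.8176574707031, 177.3892822265625), (160.9214630126953, 24.17154312133789), 88.53119659423828)
[[450.3, 404.9, 32.0], [473.4, 403.8, 32.0], [468.9, 233.9, 32.0], [441.7, 235.0, 32.0]]
```

View pics/w1.png

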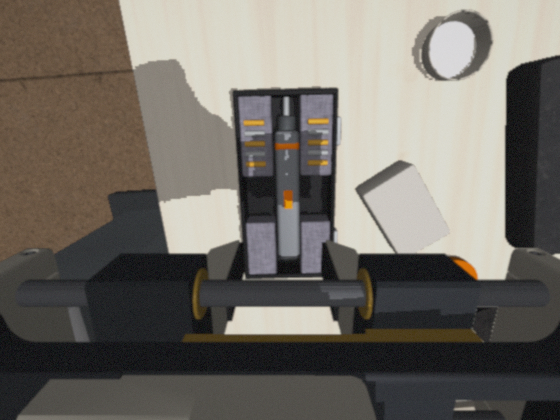

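The wrist view shows the driver upright in the image, its bar running from the rear at about (289,257) to the front at about (287,131), with the bit at (287,97). The case corners are at (235,90), (337,90), (240,277) and (334,275).

Run:
```python
from h import *
a,b=onz("wrist",(289,257),32),onz("wrist",(287.3,131),32); t=onz("wrist",(287,97),20+0); d=b-a
print(a,b,np.linalg.norm(d),np.arctan2(d[1],d[0]),(a+b)/2,t)
for p in [(235,90),(337,90),(240,277),(334,275)]: print(onz("wrist",p,36))
im=cv2.imread("pics/w1.png"); hsv=cv2.cvtColor(im,cv2.COLOR_BGR2HSV)
for row in (140,150,180,190,230,245):
    s=im[row,255:325].astype(int).sum(1)//3; print(row,s.tolist())
```

```text
[454.36183465 235.57179575  32.        ] [461.29294572 372.69587641  32.        ] 137.29913983368868 1.520293036352633 [457.82739018 304.13383608  32.        ] [463.27613284 405.05712912  20.        ]
[414.57351248 413.48599088  36.        ]
[510.2581203  406.82228078  36.        ]
[397.32471487 216.46682486  36.        ]
[503.84476801 211.64332303  36.        ]
140 [79, 78, 79, 83, 78, 79, 76, 78, 75, 82, 81, 80, 81, 83, 82, 76, 63, 46, 29, 38, 53, 66, 77, 85, 85, 84, 85, 87, 88, 99, 109, 113, 104, 94, 87, 89, 86, 85, 85, 85, 81, 79, 70, 58, 47, 60, 70, 82, 81, 82, 84, 85, 83, 84, 83, 84, 85, 84, 86, 85, 84, 85, 83, 88, 87, 84, 91, 106, 120, 126]
150 [88, 86, 83, 83, 86, 82, 80, 79, 78, 81, 83, 84, 78, 75, 73, 75, 68, 53, 41, 36, 54, 71, 78, 82, 85, 88, 87, 88, 86, 92, 109, 130, 122, 97, 85, 86, 85, 87, 85, 85, 85, 80, 68, 60, 46, 58, 74, 77, 83, 86, 84, 82, 84, 89, 92, 92, 95, 94, 96, 97, 94, 94, 95, 95, 96, 99, 112, 130, 133, 135]
180 [29, 26, 25, 24, 24, 28, 29, 28, 30, 22, 27, 29, 28, 20, 29, 18, 28, 23, 26, 31, 35, 53, 67, 76, 81, 83, 84, 84, 86, 86, 84, 88, 83, 83, 84, 83, 84,
[... 410 characters left out ...]
28, 28]
230 [141, 132, 133, 139, 139, 139, 137, 138, 138, 139, 135, 132, 132, 134, 131, 134, 132, 132, 130, 102, 63, 40, 54, 83, 111, 128, 139, 140, 145, 143, 143, 145, 143, 145, 143, 145, 149, 149, 151, 149, 148, 143, 130, 110, 82, 71, 93, 123, 136, 135, 132, 137, 138, 139, 138, 135, 134, 131, 135, 136, 135, 128, 133, 134, 138, 134, 129, 131, 130, 129]
245 [133, 135, 138, 137, 138, 139, 139, 139, 143, 141, 139, 137, 137, 138, 144, 143, 136, 133, 127, 119, 94, 59, 45, 71, 101, 122, 131, 140, 140, 142, 140, 143, 143, 143, 146, 145, 143, 147, 146, 149, 149, 141, 132, 111, 84, 62, 86, 116, 132, 133, 129, 127, 127, 125, 134, 136, 139, 141, 137, 134, 135, 137, 141, 139, 137, 133, 114, 63, 24, 21]
```

Request:
send_rows(offset=[[-0.006, 0.057, 0.3], [-0.006, 0.057, 0.7], [-0.006, 0.057, 0.9], [-0.006, 0.057, 0.9]], delta_rot=[[0, 0, -0.003], [0, 0, -0.003], [0, 0, -0.003], [0, 0, -0.003]])

```text
time: 4.53
tool_pos: [457.7, 303.2, 60.9]
tcp_rot: [-3.138, 0.002, 1.519]
contact_force: [-0.9, -0.4, 1.6]
grip_width: 45.9
finger_force: 0.0
```

Request:
send_rows(offset=[[0, 0, 0.12], [0, 0, 0.25], [0, 0, 0.35], [0, 0, 0.405], [0, 0, 0.405]], delta_rot=[[0, 0, 0], [0, 0, 0], [0, 0, 0], [0, 0, 0], [0, 0, 0]])

```text
time: 5.15
tool_pos: [459.0, 303.5, 13.2]
tcp_rot: [-3.141, 0.0, 1.519]
contact_force: [0.7, -0.4, 0.3]
grip_width: 45.5
finger_force: 0.0
```

Request:
send_rows(offset=[[0, 0, 0], [0, 0, 0], [0, 0, 0], [0, 0, 0], [0, 0, 0], [0, 0, 0]], delta_rot=[[0, 0, 0], [0, 0, 0], [0, 0, 0], [0, 0, 0], [0, 0, 0], [0, 0, 0]], grip=0)

```text
time: 5.9
tool_pos: [457.9, 303.7, 14.0]
tcp_rot: [-3.14, 0.0, 1.519]
contact_force: [-4.8, 0.1, 4.5]
grip_width: 23.8
finger_force: 30.0
```

Request:
send_rows(offset=[[0, 0, -0.1], [0, 0, -0.25], [0, 0, -0.5], [0, 0, -0.7], [0, 0, -0.7]], delta_rot=[[0, 0, 0], [0, 0, 0], [0, 0, 0], [0, 0, 0], [0, 0, 0]])

```text
time: 6.52
tool_pos: [460.8, 304.2, 100.1]
tcp_rot: [3.137, -0.003, 1.519]
contact_force: [0.4, 1.2, -0.8]
grip_width: 24.0
finger_force: 30.0
```

Request:
send_rows(offset=[[-0.3, 0, 0], [-0.6, 0, 0], [-0.9, 0, 0], [-1, 0, 0], [-1, 0, 0], [-1, 0, 0], [-1, 0, 0], [-1, 0, 0]], delta_rot=[[0, 0, 0.02], [0, 0, 0.045], [0, 0, 0.07], [0, 0, 0.095], [0, 0, 0.12], [0, 0, 0.145], [0, 0, 0.17], [0, 0, 0.2]])

```text
time: 7.52
tool_pos: [452.6, 183.5, 96.8]
tcp_rot: [3.142, 0.001, 0.257]
contact_force: [-0.1, -0.6, -1.6]
grip_width: 23.7
finger_force: 30.0
```

Run:
```python
from h import *
o=get_obs();print(tool()[0],o["tcp_rot"],o["time"],o["grip_width"],o["finger_force"],o["joint_positions"])
move([465,100,60],R.from_euler("xyz",[np.pi,0,-0.37]))
```

```text
[452.55885394 183.51650071  96.81288122] [3.14155463e+00 1.17837810e-03 2.57203421e-01] 7.525 23.72801335414194 29.96646612882614 [ 2.28203937e-01  4.28491501e-01  1.79851202e+00 -9.10095020e-05
  9.15765914e-01  1.54185231e+00]
off [-0.0764  0.6994  0.3069] rot [0.0001 0.0002 0.0998]
```

Request:
send_rows(offset=[[-0.03, 0.3, 0.1], [-0.0764, 0.6, 0.2], [-0.0764, 0.7, 0.307], [-0.0764, 0.7, 0.307], [-0.0764, 0.7, 0.307]], delta_rot=[[0, 0, 0.025], [0, 0, 0.05], [0, 0, 0.075], [0, 0, 0.1], [0, 0, 0.1]])

```text
time: 8.15
tool_pos: [465.6, 100.0, 60.1]
tcp_rot: [3.141, 0.001, -0.364]
contact_force: [-0.2, -0.3, -1.0]
grip_width: 23.8
finger_force: 30.0
```

Request:
send_rows(offset=[[0, 0, 0.12], [0, 0, 0.24], [0, 0, 0.35], [0, 0, 0.41], [0, 0, 0.445], [0, 0, 0.445]], delta_rot=[[0, 0, 0], [0, 0, 0], [0, 0, 0], [0, 0, 0], [0, 0, 0], [0, 0, 0]])

```text
time: 8.9
tool_pos: [465.9, 100.3, 7.3]
tcp_rot: [3.142, 0.0, -0.365]
contact_force: [0.2, -0.0, -0.5]
grip_width: 23.7
finger_force: 30.0
```

Request:
send_rows(offset=[[0, 0, 0.01], [0, 0, 0.01]], delta_rot=[[0, 0, 0], [0, 0, 0]])

```text
time: 9.15
tool_pos: [466.1, 100.3, 6.5]
tcp_rot: [-3.141, -0.001, -0.365]
contact_force: [-0.5, -0.1, -1.6]
grip_width: 23.8
finger_force: 30.0
```

Request:
send_rows(offset=[[0, 0, 0], [0, 0, 0], [0, 0, 0], [0, 0, 0], [0, 0, 0]], delta_rot=[[0, 0, 0], [0, 0, 0], [0, 0, 0], [0, 0, 0], [0, 0, 0]], grip=0.6)

```text
time: 9.78
tool_pos: [466.0, 100.3, 6.3]
tcp_rot: [-3.141, -0.0, -0.365]
contact_force: [0.9, 0.0, -0.6]
grip_width: 55.1
finger_force: 0.0
```

Request:
send_rows(offset=[[0, 0, -0.3], [0, 0, -0.8], [0, 0, -1], [0, 0, -1]], delta_rot=[[0, 0, 0], [0, 0, 0], [0, 0, 0], [0, 0, 0]])

```text
time: 10.28
tool_pos: [467.1, 100.4, 128.0]
tcp_rot: [-3.14, -0.004, -0.365]
contact_force: [0.3, -0.4, -0.3]
grip_width: 55.2
finger_force: 0.0
```

Run:
```python
from h import *
print(tool()[0])
snap("wrist","w2")
for d in finder.silhouettes("driver","wrist")[:1]:
    m=np.array(d["region"]).astype(np.uint8); r=cv2.minAreaRect(cv2.findNonZero(m)); print(r)
    print([np.round(onz("wrist",p,24),1).tolist() for p in cv2.boxPoints(r)])
for d in finder.pinpoint("driver","wrist")[:1]: print(d,np.round(onz("wrist",d["uv"],0)))
move([440,-125,255],R.from_euler("xyz",[np.pi,0,-0.37]))
```

```text
[467.12787964 100.38565886 128.04990319]
((282.5, 184.0), (180.0, 27.0), 90.0)
[[561.6, 75.7, 24.0], [553.5, 54.6, 24.0], [394.6, 112.9, 24.0], [404.3, 138.2, 24.0]]
{'uv': [283.4, 202.0], 'confidence': 0.74} [463. 100.   0.]
off [ 0.4726  1.8287 -1.0819] rot [0.0001 0.0003 0.0008]
```

View pics/w2.png

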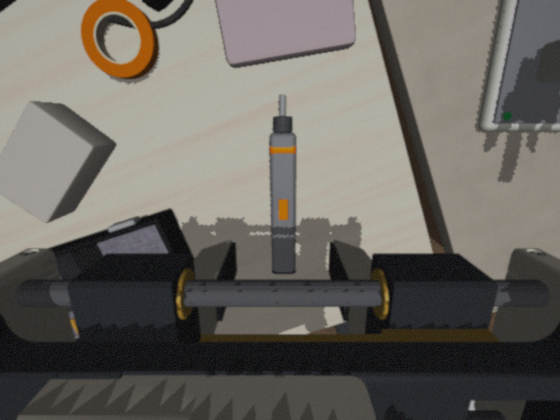

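The driver lies flat on the desk, clear and released. Its bar runs from (284,272) to (283,134), with the bit tip at (283,96). Next I'll look at the cradle with the hand empty.

Request:
send_rows(offset=[[0.05, 0.1, -0.4], [0.2, 0.5, -0.8], [0.3, 0.9, -1], [0.47, 1, -1], [0.47, 1, -1]], delta_rot=[[0, 0, 0], [0, 0, 0], [0, 0, 0], [0, 0, 0], [0, 0, 0]])

```text
time: 11.05
tool_pos: [475.8, -33.1, 244.9]
tcp_rot: [3.141, 0.002, -0.368]
contact_force: [-0.2, 1.1, -0.5]
grip_width: 54.5
finger_force: 0.0
```

Request:
send_rows(offset=[[0, 0.4, -0.08], [0, 0.83, -0.08], [0, 0.83, -0.08], [0, 0.83, -0.08]], delta_rot=[[0, 0, 0], [0, 0, 0], [0, 0, 0], [0, 0, 0]])

```text
time: 11.55
tool_pos: [439.9, -123.8, 254.9]
tcp_rot: [-3.141, 0.002, -0.365]
contact_force: [-0.2, 0.1, 0.4]
grip_width: 55.4
finger_force: 0.0
```

Run:
```python
from h import *
print(tool()[0],get_obs()["time"],get_obs()["joint_positions"])
im=snap("wrist","w3")
np.savez("w3.npz",M=np.array(optics.get_calibration("wrist")["world_from_camera"]))
for n,z in [("saddle",111),("saddle_stop",79),("cradle_foot",6)]:
    for d in finder.pinpoint(n,"wrist")[:2]: print(n,np.round(d["uv"]),round(d["confidence"],2),np.round(onz("wrist",d["uv"],z),1))
```

```text
[ 439.9488981  -123.81079105  254.90538387] 11.55 [-4.42808104e-01  1.94925764e-01  1.64717682e+00  7.79797839e-04
  1.30179808e+00  1.49272400e+00]
saddle [285. 127.] 0.86 [ 505.5 -150.9  111. ]
saddle_stop [282. 185.] 0.72 [ 444.3 -124.2   79. ]
```

View pics/w3.png

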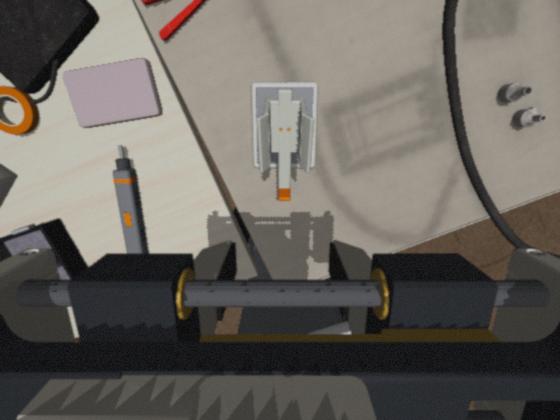

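The cradle is at about (285,127) and almost lined up with the image: stop at (285,195), floor contacts at (280/289,129), spine top near (285,92). I'll zoom in for an accurate fit.

Run:
```python
import cv2
im=cv2.imread("pics/w3.png"); c=cv2.resize(im[75:210,240:330],None,fx=4.4,fy=4.4,interpolation=cv2.INTER_CUBIC)
for i in range(0,135,20): cv2.putText(c,str(75+i),(0,int(i*4.4)+5),0,.4,(0,0,255),1)
for i in range(0,90,10): cv2.putText(c,str(240+i),(int(i*4.4)-10,590),0,.35,(0,0,255),1); cv2.line(c,(int(i*4.4),575),(int(i*4.4),580),(0,0,255),1)
cv2.imwrite("pics/z3.png",c)
```

```text
(no output)
```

View pics/z3.png

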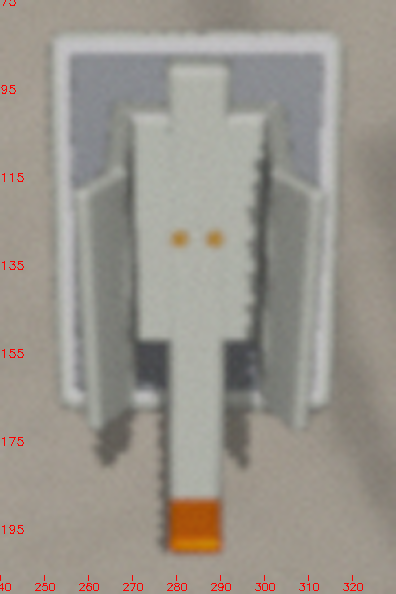

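```bash
cat > fit.py <<'E'
from h import *
from scipy.optimize import least_squares
F=[((38,7,0),(278.6,89.3)),((38,-7,0),(291.8,89.3)),((28,14,0),(269.8,100.7)),((28,-14,0),(300.2,100.7)),((-28,14,0),(271.1,152.3)),((-28,-14,0),(298.4,152.3)),
((-75,7,0),(278.6,188.6)),((-75,-7,0),(290.2,188.6)),((-75,7,18),(278.6,197.3)),((-75,-7,18),(290.2,197.3)),
((28,26,37),(257.5,118.9)),((28,-26,37),(313.9,118.9)),((-28,26,37),(262,172)),((-28,-26,37),(309.8,172))]
P=np.array([f[0] for f in F],float);U=np.array([f[1] for f in F])
c=optics.get_calibration("wrist");M=np.linalg.inv(np.load("w3.npz")["M"])
def pr(q):
    w=R.from_euler("xyz",[0,-np.radians(25),q[3]]).apply(P)+q[:3]; v=w@M[:3,:3].T+M[:3,3]
    return v[:,:2]/v[:,2:]*[c["fx"],c["fy"]]+[c["cx"],c["cy"]]
E
python3 - <<'E'
from fit import *
for fr in (True,False):
    f=lambda q:(pr(q if fr else [q[0],q[1],111,q[3]])-U).ravel()
    s=least_squares(f,[500,-148,111,-.37],loss="soft_l1"); print(np.round(s.x,3)); print(np.round(f(s.x).reshape(-1,2),1).tolist())
# driver on desk, from saved w2 numbers: TCP then (467.1,100.4,128), yaw -.365
E
```

```text
[ 5.04307e+02 -1.50275e+02  1.10351e+02 -3.65000e-01]
[[-1.1, 0.9], [1.0, 0.9], [0.4, 0.2], [-0.3, 0.2], [0.5, 0.2], [-0.7, 0.3], [-0.1, -1.4], [0.2, -1.3], [-0.3, -0.3], [0.5, -0.3], [-2.8, -0.8], [2.0, -0.7], [-3.7, 0.5], [1.7, 0.6]]
[ 5.04346e+02 -1.50282e+02  1.11518e+02 -3.65000e-01]
[[-1.1, 0.7], [1.0, 0.8], [0.4, 0.1], [-0.3, 0.1], [0.5, 0.3], [-0.6, 0.3], [-0.1, -1.3], [0.2, -1.2], [-0.3, -0.2], [0.5, -0.1], [-2.9, -0.9], [2.1, -0.8], [-3.8, 0.6], [1.7, 0.6]]
```

Run:
```python
from h import *
c=optics.get_calibration("wrist"); t,r=tool(); W=np.array(c["world_from_camera"])
Rc=r.as_matrix().T@W[:3,:3]; tc=r.inv().apply(W[:3,3]-t)
r2=R.from_euler("xyz",[-3.14,-.004,-.365]); t2=np.array([467.13,100.39,128.05])
def w2(uv,z):
    d=r2.apply(Rc@[(uv[0]-c["cx"])/c["fx"],(uv[1]-c["cy"])/c["fy"],1]); o=t2+r2.apply(tc); return o+d*(z-o[2])/d[2]
a,b=w2((284,272),24),w2((283,134.5),24); d=b-a
print(a,b,np.linalg.norm(d),np.arctan2(d[1],d[0]),(a+b)/2)
C=(a+b)/2; g=C+54*np.array([np.cos(-.365),np.sin(-.365),0]); print("grasp",g)
move([g[0],g[1],200],R.from_euler("xyz",[np.pi,0,np.pi-.365]))
```

```text
[402.2333359  123.86249988  24.        ] [528.75969474  76.69854001  24.        ] 135.03095419747547 -0.3568053506023148 [465.49651532 100.28051995  24.        ]
grasp [515.93919842  81.00525804  24.        ]
off [-0.0176 -1.818   0.4637] rot [-2.000e-04 -1.000e-04 -4.997e-01]
```

Request:
send_rows(offset=[[0, -0.4, 0.05], [0, -0.8, 0.1], [0, -1, 0.1], [0, -1, 0.1], [0, -1, 0.1], [0, -1, 0.1], [0, -1, 0.1], [0, -1, 0.1]], delta_rot=[[0, 0, -0.029], [0, 0, -0.058], [0, 0, -0.087], [0, 0, -0.116], [0, 0, -0.145], [0, 0, -0.174], [0, 0, -0.203], [0, 0, -0.23]], grip=0.5)

```text
time: 12.75
tool_pos: [483.1, -11.9, 243.7]
tcp_rot: [-3.141, -0.0, 1.087]
contact_force: [0.5, 0.3, -0.4]
grip_width: 46.0
finger_force: 0.0
```

Request:
send_rows(offset=[[0, 0, 0], [0, 0, 0], [0, 0, 0], [0, 0, 0], [0, 0, 0], [0, 0, 0], [0, 0, 0], [0, 0, 0]], delta_rot=[[0, 0, -0.029], [0, 0, -0.058], [0, 0, -0.087], [0, 0, -0.116], [0, 0, -0.145], [0, 0, -0.174], [0, 0, -0.203], [0, 0, -0.23]])

```text
time: 13.75
tool_pos: [483.1, -11.9, 243.8]
tcp_rot: [3.141, -0.0, 2.532]
contact_force: [-0.0, 0.1, -0.6]
grip_width: 45.7
finger_force: 0.0
```

Run:
```python
from h import *
print(tool()[0],get_obs()["tcp_rot"],get_obs()["joint_positions"],get_obs()["time"])
move([515.9,81,120],R.from_euler("xyz",[np.pi,0,np.pi-.365]))
```

```text
[483.07131354 -11.88843478 243.7564344 ] [ 3.14145416e+00 -2.93391300e-04  2.53244611e+00] [-1.83543054e-01  2.51504910e-01  1.60424982e+00  2.57648718e-04
  1.28604797e+00 -1.14526522e+00] 13.75
off [0.2182 0.7912 1.0315] rot [ 0.     -0.     -0.0389]
```

Request:
send_rows(offset=[[0.1, 0.3, 0.3], [0.218, 0.6, 0.6], [0.218, 0.791, 0.9], [0.218, 0.791, 1.0], [0.218, 0.791, 1.0]], delta_rot=[[0, 0, -0.02], [0, 0, -0.039], [0, 0, -0.039], [0, 0, -0.039], [0, 0, -0.039]])

```text
time: 14.38
tool_pos: [516.0, 79.8, 123.5]
tcp_rot: [-3.141, -0.002, 2.771]
contact_force: [-0.1, -1.3, -0.1]
grip_width: 46.0
finger_force: 0.0
```

Run:
```python
from h import *
print(tool()[0],get_obs()["tcp_rot"])
snap("wrist","w4")
d=finder.silhouettes("driver","wrist")[0]; m=np.array(d["region"]).astype(np.uint8); r=cv2.minAreaRect(cv2.findNonZero(m)); print(r,d["box"])
print([np.round(onz("wrist",p,24),1).tolist() for p in cv2.boxPoints(r)])
move([515.9,81,2.8],R.from_euler("xyz",[np.pi,0,np.pi-.365]))
```

```text
[515.96789876  79.82101861 123.47406692] [-3.14085325e+00 -1.60440594e-03  2.77108790e+00]
((283.0, 154.0), (190.0, 28.0), 90.0) [268.2, 56.4, 300.8, 249.8]
[[396.7, 115.2, 24.0], [404.9, 136.3, 24.0], [562.1, 77.7, 24.0], [552.2, 52.2, 24.0]]
off [0.0156 0.0093 1.0186] rot [ 0.0001  0.0003 -0.0011]
```

View pics/w4.png

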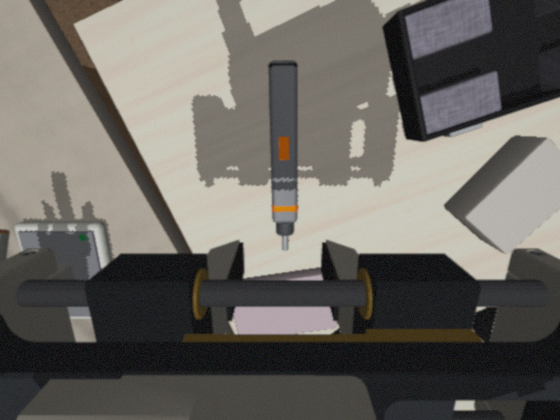

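The driver is centred between the fingers, with its rear at (284,62), front face at (285,221) and bit at (285,248). I'll go down and grip it.

Request:
send_rows(offset=[[0.016, 0.009, 0.3], [0.016, 0.009, 0.6], [0.016, 0.009, 0.8], [0.016, 0.009, 0.92], [0.016, 0.009, 1.0], [0.016, 0.009, 1.0]], delta_rot=[[0, 0, -0.001], [0, 0, -0.001], [0, 0, -0.001], [0, 0, -0.001], [0, 0, -0.001], [0, 0, -0.001]])

```text
time: 15.22
tool_pos: [515.4, 81.3, 4.1]
tcp_rot: [3.141, 0.0, 2.776]
contact_force: [-0.0, 0.1, 1.1]
grip_width: 46.1
finger_force: 0.0
```

Request:
send_rows(offset=[[0, 0, 0], [0, 0, 0], [0, 0, 0], [0, 0, 0], [0, 0, 0], [0, 0, 0]], delta_rot=[[0, 0, 0], [0, 0, 0], [0, 0, 0], [0, 0, 0], [0, 0, 0], [0, 0, 0]], grip=0)

```text
time: 15.98
tool_pos: [515.5, 81.4, 4.4]
tcp_rot: [3.141, 0.001, 2.777]
contact_force: [0.1, -0.5, 5.2]
grip_width: 23.8
finger_force: 30.0
```

Run:
```python
from h import *
print(tool()[0],get_obs()["tcp_rot"],get_obs()["grip_width"])
move([516,81,120],R.from_euler("xyz",[np.pi,0,np.pi-.365]))
```

```text
[515.54038421  81.44479612   4.37351313] [3.14118032e+00 8.40019931e-04 2.77664152e+00] 23.769034197827573
off [-0.0057 -0.0017 -0.9636] rot [0.0001 0.0001 0.    ]
```

Request:
send_rows(offset=[[0, 0, -0.1], [0, 0, -0.3], [0, 0, -0.6], [0, 0, -0.96], [0, 0, -0.96]], delta_rot=[[0, 0, 0], [0, 0, 0], [0, 0, 0], [0, 0, 0], [0, 0, 0]])

```text
time: 16.6
tool_pos: [517.2, 81.5, 122.6]
tcp_rot: [3.139, 0.007, 2.777]
contact_force: [-0.4, 0.1, -0.9]
grip_width: 23.6
finger_force: 30.0
```

```bash
cat >> h.py <<'E'
def tcam():
    c=optics.get_calibration("wrist"); t,r=tool(); W=np.array(c["world_from_camera"])
    return c,r.as_matrix().T@W[:3,:3],r.inv().apply(W[:3,3]-t)
def ptool(p):
    c,Rc,tc=tcam(); q=Rc.T@(np.array(p,float)-tc); return np.array([c["fx"]*q[0]/q[2]+c["cx"],c["fy"]*q[1]/q[2]+c["cy"]])
E
python3 - <<'E'
from h import *
o=get_obs();print(tool()[0],o["tcp_rot"],o["grip_width"],o["finger_force"],o["contact_force"],o["moment"])
im=snap("wrist","w5")
d=finder.silhouettes("driver","wrist")[0]; m=np.array(d["region"]).astype(np.uint8); print(d["box"])
print("rows:",[(int(v),np.round([np.flatnonzero(m[v])[0],np.flatnonzero(m[v])[-1]]).tolist()) for v in range(int(d["box"][1])+4,int(d["box"][3])-2,25) if m[v].any()])
for x in (-70,-30,10): print(x,ptool((54-x,0,-20)),ptool((54-x,12,-20)),ptool((54-x,-12,-20)),"bottom",ptool((54-x,0,4)))
g=im.astype(int).sum(2)//3; print(g[40:100,283].tolist())
h=cv2.cvtColor(im,cv2.COLOR_RGB2HSV); k=(h[...,1]>170)&(h[...,0]<15)&(h[...,2]>90); k[:, :265]=0;k[:,305:]=0; ys,xs=np.nonzero(k); print("orange rows",np.bincount(ys).nonzero()[0].tolist(), xs.mean())
Rt=R.from_euler("xyz",[0,-np.radians(25),-.365])*R.from_euler("y",np.pi); S=np.array([504.3,-150.3,111]); Rs=R.from_euler("xyz",[0,-np.radians(25),-.365])
for z in (70,5): print(Rs.apply([-5+54,0,z])+S)
move(Rs.apply([49,0,90])+S,Rt)
E
```

```text
[517.20918328  81.47623087 122.61443006] [3.13894576 0.00655568 2.77658957] 23.61496247847621 29.995309710502625 [-0.38625526  0.05018948 -0.87203771] [-0.02678932 -0.08894133  0.00239687]
[255.5, 5.3, 312.8, 335.0]
rows: [(9, [258, 306]), (34, [255, 309]), (59, [255, 309]), (84, [256, 308]), (109, [257, 307]), (134, [257, 307]), (159, [258, 306]), (184, [259, 307]), (209, [258, 305]), (234, [260, 306]), (259, [261, 306]), (309, [270, 295])]
-70 [281.37608858   3.82092073] [310.41563959   3.82182865] [252.33482678   3.82001275] bottom [281.49159015  22.48553866]
-30 [281.45506197 106.22190358] [307.96347091 106.2199791 ] [254.94522748 106.22382816] bottom [281.55026737 108.30044986]
10 [281.52137186 192.20274351] [305.90450123 192.19884689] [257.13703637 192.20664032] bottom [281.60083581 182.25633104]
[80, 79, 80, 79, 80, 79, 79, 77, 80, 79, 82, 80, 82, 78, 76, 78, 79, 80, 80, 79, 80, 78, 80, 80, 78, 81, 76, 77, 81, 84, 81, 80, 79, 79, 79, 77, 80, 78, 77, 79, 80, 84, 80, 78, 79, 79, 77, 81, 81, 79, 77, 79, 80, 77, 79, 76, 80, 77, 78, 77]
orange rows [152, 153, 154, 155, 156, 157, 158, 159, 160, 161, 162, 163, 164, 165, 166, 167, 168, 169, 170, 171, 172, 173, 174, 175, 176, 177, 178, 179, 180, 181, 182, 183, 184, 185, 186, 187, 188, 189, 190, 191, 192, 268, 269, 270, 271, 272, 273, 274, 275, 276, 277, 278, 279] 282.771896053898
[ 518.14913509 -155.59206001  195.14983992]
[ 543.8096895  -165.39752388  136.23983376]
off [-0.66   -1.8352 -0.7839] rot [ 0.     -0.0694 -0.    ]
```

Request:
send_rows(offset=[[-0.1, -0.1, -0.3], [-0.3, -0.3, -0.6], [-0.5, -0.6, -0.78], [-0.66, -0.9, -0.78], [-0.66, -0.9, -0.78]], delta_rot=[[0, -0.014, 0], [0, -0.03, 0], [0, -0.05, 0], [0, -0.07, 0], [0, -0.07, 0]])

```text
time: 17.32
tool_pos: [548.0, -49.1, 210.3]
tcp_rot: [-3.14, 0.435, 2.774]
contact_force: [-0.5, 0.0, -2.2]
grip_width: 24.0
finger_force: 30.0
```

```bash
cat >> h.py <<'E'
S=np.array([504.3,-150.3,111]); Rs=R.from_euler("xyz",[0,-np.radians(25),-.365]); Rt=Rs*R.from_euler("y",np.pi)
E
python3 - <<'E'
from h import *
o=get_obs();print(tool()[0],o["time"],o["joint_positions"],Rs.inv().apply(tool()[0]-S))
move(Rs.apply([50,0,70])+S,Rt)
E
```

```text
[548.01427436 -49.06426289 210.30472883] 17.325 [-0.18293864  0.20490522  1.8563198  -0.12902664  0.65560596 -1.30092785] [ 46.22629483 110.1704869   88.01496975]
off [-0.0334 -0.9177  0.152 ] rot [-0.0003 -0.0001 -0.0003]
```

Request:
send_rows(offset=[[-0.03, -0.3, 0], [-0.033, -0.6, 0], [-0.033, -0.8, 0], [-0.033, -0.918, 0.05], [-0.033, -0.918, 0.15], [-0.033, -0.918, 0.15]], delta_rot=[[0, 0, 0], [0, 0, 0], [0, 0, 0], [0, 0, 0], [0, 0, 0], [0, 0, 0]])

```text
time: 18.08
tool_pos: [521.5, -153.7, 196.1]
tcp_rot: [3.141, 0.436, 2.777]
contact_force: [-0.1, 0.6, -1.5]
grip_width: 23.3
finger_force: 30.0
```

Run:
```python
from h import *
o=get_obs();print(tool()[0],o["time"],Rs.inv().apply(tool()[0]-S),o["contact_force"])
move(Rs.apply([50,0,45])+S,Rt)
im=snap("wrist","w6")
# overlay predicted saddle parts
out=im[:,:,::-1].copy()
for a,b in [((-28,26,37),(28,26,37)),((-28,-26,37),(28,-26,37)),((-28,14,27),(28,14,27)),((-28,-14,27),(28,-14,27)),((-75,7,18),(-75,-7,18)),((-75,7,0),(-75,7,18)),((-75,-7,0),(-75,-7,18))]:
    p,q=[tuple(int(v) for v in proj("wrist",Rs.apply(x)+S)) for x in (a,b)]; cv2.line(out,p,q,(0,255,0),1)
cv2.imwrite("pics/w6o.png",out)
```

```text
[ 521.54567151 -153.69842332  196.06661899] 18.075 [51.65036498  2.98128231 69.77566829] [-0.0563725   0.58119176 -1.48498301]
off [ 0.0136 -0.025   0.2064] rot [ 0.0001 -0.0001  0.    ]
```

View pics/w6o.png

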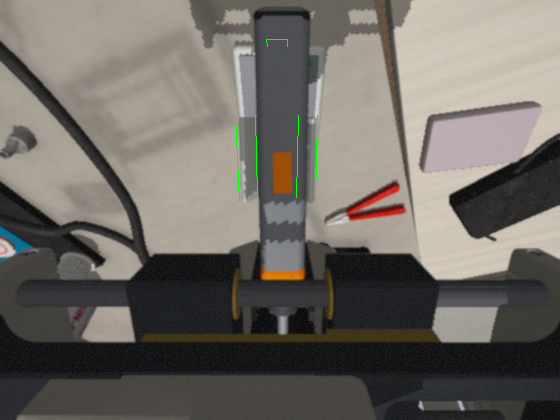

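The overlay matches the cradle, with lips at u≈238 and 317. The driver sits at u≈283, about 3 mm off centre, which agrees with the pose reading. I'll correct that and descend.

Request:
send_rows(offset=[[0.014, -0.025, 0.03], [0.014, -0.025, 0.1], [0.014, -0.025, 0.2], [0.014, -0.025, 0.2], [0.014, -0.025, 0.2]], delta_rot=[[0, 0, 0], [0, 0, 0], [0, 0, 0], [0, 0, 0], [0, 0, 0]])

```text
time: 18.75
tool_pos: [528.9, -160.6, 175.5]
tcp_rot: [3.141, 0.44, 2.776]
contact_force: [-0.4, 0.5, -0.8]
grip_width: 24.0
finger_force: 30.0
```

Run:
```python
from h import *
for _ in range(3):
    o=get_obs();print(o["time"],Rs.inv().apply(tool()[0]-S),o["contact_force"],o["tcp_rot"]); optics.capture("wrist")
move(Rs.apply([50,0,12])+S,Rt)
```

```text
18.75 [51.39448015 -0.8198643  47.1947759 ] [-0.42419706  0.47915643 -0.75326377] [3.14142424 0.43953531 2.77643374]
18.8 [51.52291352 -0.8368853  47.36811959] [ 0.75038204  0.46034778 -0.89803594] [3.14151818 0.43990983 2.77652435]
18.85 [51.61276897 -0.83830797 47.50083354] [ 0.45365477  0.78001078 -1.50698721] [3.14149024 0.44020212 2.77644004]
off [0.0151 0.0069 0.2964] rot [ 0.      0.0006 -0.    ]
```

Request:
send_rows(offset=[[0.013, 0.006, 0.06], [0.013, 0.006, 0.12], [0.013, 0.006, 0.18], [0.013, 0.006, 0.24], [0.013, 0.006, 0.29], [0.013, 0.006, 0.29]], delta_rot=[[0, 0, 0], [0, 0, 0], [0, 0, 0], [0, 0, 0], [0, 0, 0], [0, 0, 0]])

```text
time: 19.65
tool_pos: [541.6, -164.6, 142.8]
tcp_rot: [3.141, 0.439, 2.776]
contact_force: [0.9, -0.3, -1.5]
grip_width: 23.5
finger_force: 30.0
```

Run:
```python
from h import *
for _ in range(2):
    o=get_obs();print(o["time"],Rs.inv().apply(tool()[0]-S),Rs.inv().apply(o["contact_force"]),o["tcp_rot"]); optics.capture("wrist")
move(Rs.apply([50,0,4.4])+S,Rt)
```

```text
19.65 [49.62365453 -0.08521768 11.97110853] [ 0.18018285  0.02340324 -1.76854331] [3.14138082 0.43877655 2.77646092]
19.7 [49.84680438 -0.10373477 12.26910673] [-0.54668109 -0.48248081 -1.04851702] [3.14140548 0.43933816 2.77641115]
off [0.0006 0.001  0.0676] rot [ 0.      0.0006 -0.    ]
```

Request:
send_rows(offset=[[0, 0, 0.02], [0, 0, 0.04], [0, 0, 0.055], [0, 0, 0.055]], delta_rot=[[0, 0, 0], [0, 0, 0], [0, 0, 0], [0, 0, 0]])

```text
time: 20.25
tool_pos: [544.2, -165.7, 137.3]
tcp_rot: [3.141, 0.44, 2.776]
contact_force: [-0.4, -0.0, -0.9]
grip_width: 23.8
finger_force: 30.0
```

Request:
send_rows(offset=[[0, 0, 0.01], [0, 0, 0.015], [0, 0, 0.015]], delta_rot=[[0, 0, 0], [0, 0, 0], [0, 0, 0]])

```text
time: 20.62
tool_pos: [545.0, -166.0, 136.2]
tcp_rot: [3.142, 0.44, 2.777]
contact_force: [-2.7, 0.8, 4.1]
grip_width: 23.9
finger_force: 30.0
```

Run:
```python
from h import *
o=get_obs();print(o["time"],Rs.inv().apply(tool()[0]-S),Rs.inv().apply(o["contact_force"]),o["moment"],o["tcp_rot"])
```

```text
20.625 [50.19317387 -0.1126019   4.3679001 ] [-0.79059208 -0.18605768  4.8945108 ] [0.17762205 0.60770167 0.04135325] [3.14156995 0.44021267 2.77659297]
```

Contact with the saddle floor comes at the expected height. Next I'll slide down toward the stop.

Request:
send_rows(offset=[[0.008, 0, 0], [0.016, 0, 0], [0.016, 0, 0]], delta_rot=[[0, 0, 0], [0, 0, 0], [0, 0, 0]])

```text
time: 21.0
tool_pos: [544.7, -165.9, 136.4]
tcp_rot: [-3.141, 0.444, 2.776]
contact_force: [0.5, 0.8, 5.9]
grip_width: 24.1
finger_force: 30.0
```

Run:
```python
from h import *
o=get_obs();print(o["time"],Rs.inv().apply(tool()[0]-S),Rs.inv().apply(o["contact_force"]),o["moment"])
```

```text
21.0 [49.93756216 -0.18124665  4.69763142] [2.66465394 0.96132967 5.27244538] [ 0.11273706  0.05583353 -0.02780045]
```

Request:
send_rows(offset=[[0.008, 0, 0], [0.015, 0, 0], [0.015, 0, 0]], delta_rot=[[0, 0, 0], [0, 0, 0], [0, 0, 0]])

```text
time: 21.38
tool_pos: [543.6, -165.6, 136.0]
tcp_rot: [-3.141, 0.445, 2.776]
contact_force: [1.8, -0.6, 5.3]
grip_width: 23.5
finger_force: 30.0
```

Run:
```python
from h import *
o=get_obs();print(o["time"],Rs.inv().apply(tool()[0]-S),Rs.inv().apply(o["contact_force"]),o["moment"])
```

```text
21.375 [48.82893291 -0.2915531   4.81890231] [3.94496717 0.09040922 4.0018129 ] [ 0.05560783 -0.10318276 -0.03956701]
```

Request:
send_rows(offset=[[0, 0, 0], [0, 0, 0], [0, 0, 0], [0, 0, 0], [0, 0, 0]], delta_rot=[[0, 0, 0], [0, 0, 0], [0, 0, 0], [0, 0, 0], [0, 0, 0]], grip=0.5)

```text
time: 22.0
tool_pos: [541.8, -164.8, 134.2]
tcp_rot: [3.141, 0.44, 2.776]
contact_force: [-0.3, -0.2, -0.8]
grip_width: 45.8
finger_force: 0.0
```

Request:
send_rows(offset=[[-0.02, 0, -0.15], [-0.02, 0, -0.5], [-0.02, 0, -0.9], [-0.02, 0, -0.9]], delta_rot=[[0, 0, 0], [0, 0, 0], [0, 0, 0], [0, 0, 0]])

```text
time: 22.5
tool_pos: [501.7, -149.4, 236.8]
tcp_rot: [-3.141, 0.447, 2.777]
contact_force: [0.1, 0.5, -1.0]
grip_width: 45.4
finger_force: 0.0
```

Run:
```python
from h import *
o=get_obs();print(o["time"],Rs.inv().apply(tool()[0]-S),o["contact_force"])
im=snap("wrist","w7"); out=im[:,:,::-1].copy()
def ln(a,b,col):
    p,q=[tuple(int(round(v)) for v in proj("wrist",Rs.apply(x)+S)) for x in (a,b)]; cv2.line(out,p,q,col,1)
for y in (12,-12): ln((-75,y,24),(65,y,24),(255,0,255))
ln((-75,-12,24),(-75,12,24),(255,0,255)); ln((65,-12,24),(65,12,24),(255,0,255)); ln((-75,-7,18),(-75,7,18),(0,255,0))
sc=optics.capture("scene")[110:200,320:410,::-1]; sc=cv2.resize(sc,(230,230))
out[0:150,0:150]=cv2.resize(sc,(150,150)); cv2.imwrite("pics/w7o.png",out)
```

```text
22.5 [ 5.06715573e+01 -1.15099425e-01  1.15147950e+02] [ 0.09038048  0.51641225 -0.97872269]
```

View pics/w7o.png

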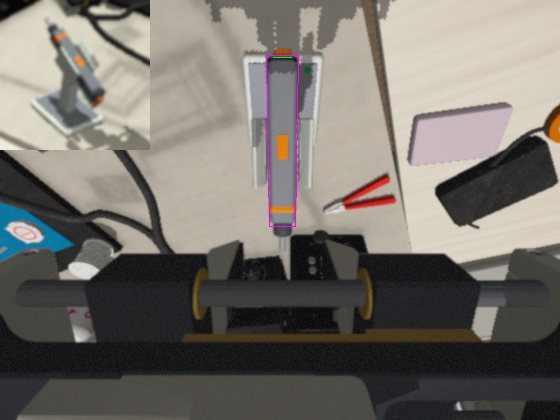

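The driver fills the predicted home outline, (267–298, 55–226), with its blunt end against the orange stop at (283,52) and the key up. The inset shows it seated in the slope with the bit up. The robot is clear, so I'm handing in.

```bash
python3 -c "
from h import *
print(ticket.close_job())"
```

```text
the job is handed in; nothing more can be done
None
```

The job is handed in: the driver was laid flat on the bare desk and released, then regripped near its front and seated in the saddle (bit up the slope, key up, blunt end against the stop). The last camera check matched the home position, and the hand never went near the tape roll, cutters or dish; the judge's verdict was not shown.

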